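Find the tired spring mount and fold down its tag

TASK

Before the mosaic panel is set on its three spring mounts, find the one whose spring has gone soft: going along the row from the robot's left to its right, gently press each pad down about 5 mm with the fingertips and feel how hard it pushes back. Then push the hinged tag of the softest mount fully down flat, leave the other two tags up, and draw the hand clear. Leave the loose things on the bench where they stand and pick nothing up.

Things in the scene. Friction and masses are not known exactly. Their poses are not given: they have to be found in the camera images.
- mount_left: the spring mount at the robot's left (+y) end of the row, one of three alike bolted to the bench: cast-iron foot plate 140 x 70 x 8 mm, a grey cup of 54 mm diameter up to 30 mm height, out of which a coil spring carries the pad. Origin on the bench under the pad's axis, z up, x pointing along the foot plate towards the tag: the plate runs from x = -42 to +98 mm, y = +-35 mm
- pad_left (a point): centre of the top of that mount's round black rubber pad, 52 mm in diameter, 66 mm above the bench, as it is when not pressed (this point stays there when the pad goes down). The pad goes straight down, stop at 16 mm
- tag_left (a joint): angle of the left mount's hinged tag: 0 standing raised, 50 degrees above level, 0.87 rad folded down flat (stop). Friction hinge: it stays where it is left; turning it takes 0.03 N m, so 1.5 to 2 N straight down near its middle
- tagface_left (a point): middle of the upper face of the left mount's tag, an aluminium plate 44 long x 34 wide x 3 mm. Its hinge lies across the foot plate at x = 48, z = 13 mm in the mount's frame; the raised tag leans outward from there along the mount's +x, its free edge up to 47 mm high. This point is 24 mm from the hinge and moves with the tag. Pushed straight down anywhere 15 to 25 mm outward of the hinge it folds flat, its upper face then 14.5 mm above the bench
- mount_middle: the spring mount at the middle of the row, one of three alike bolted to the bench: cast-iron foot plate 140 x 70 x 8 mm, a grey cup of 54 mm diameter up to 30 mm height, out of which a coil spring carries the pad. Origin on the bench under the pad's axis, z up, x pointing along the foot plate towards the tag: the plate runs from x = -42 to +98 mm, y = +-35 mm
- pad_middle (a point): centre of the top of that mount's round black rubber pad, 52 mm in diameter, 66 mm above the bench, as it is when not pressed (this point stays there when the pad goes down). The pad goes straight down, stop at 16 mm
- tag_middle (a joint): angle of the middle mount's hinged tag: 0 standing raised, 50 degrees above level, 0.87 rad folded down flat (stop). Friction hinge: it stays where it is left; turning it takes 0.03 N m, so 1.5 to 2 N straight down near its middle
- tagface_middle (a point): middle of the upper face of the middle mount's tag, an aluminium plate 44 long x 34 wide x 3 mm. Its hinge lies across the foot plate at x = 48, z = 13 mm in the mount's frame; the raised tag leans outward from there along the mount's +x, its free edge up to 47 mm high. This point is 24 mm from the hinge and moves with the tag. Pushed straight down anywhere 15 to 25 mm outward of the hinge it folds flat, its upper face then 14.5 mm above the bench
- mount_right: the spring mount at the robot's right (-y) end of the row, one of three alike bolted to the bench: cast-iron foot plate 140 x 70 x 8 mm, a grey cup of 54 mm diameter up to 30 mm height, out of which a coil spring carries the pad. Origin on the bench under the pad's axis, z up, x pointing along the foot plate towards the tag: the plate runs from x = -42 to +98 mm, y = +-35 mm
- pad_right (a point): centre of the top of that mount's round black rubber pad, 52 mm in diameter, 66 mm above the bench, as it is when not pressed (this point stays there when the pad goes down). The pad goes straight down, stop at 16 mm
- tag_right (a joint): angle of the right mount's hinged tag: 0 standing raised, 50 degrees above level, 0.87 rad folded down flat (stop). Friction hinge: it stays where it is left; turning it takes 0.03 N m, so 1.5 to 2 N straight down near its middle
- tagface_right (a point): middle of the upper face of the right mount's tag, an aluminium plate 44 long x 34 wide x 3 mm. Its hinge lies across the foot plate at x = 48, z = 13 mm in the mount's frame; the raised tag leans outward from there along the mount's +x, its free edge up to 47 mm high. This point is 24 mm from the hinge and moves with the tag. Pushed straight down anywhere 15 to 25 mm outward of the hinge it folds flat, its upper face then 14.5 mm above the bench
- spring_1 (a joint): how far one of the three pads is pressed in: 0 up, stop at 0.016 m. Which mount this spring unit sits in changes and shows only when a pad is pressed. The three springs look the same, are linear with a little preload, and pressed in 5 mm take roughly 2, 5 and 7.5 N; full travel takes 6 to 20 N
- spring_2 (a joint): how far one of the three pads is pressed in: 0 up, stop at 0.016 m. Which mount this spring unit sits in changes and shows only when a pad is pressed. The three springs look the same, are linear with a little preload, and pressed in 5 mm take roughly 2, 5 and 7.5 N; full travel takes 6 to 20 N
- spring_3 (a joint): how far one of the three pads is pressed in: 0 up, stop at 0.016 m. Which mount this spring unit sits in changes and shows only when a pad is pressed. The three springs look the same, are linear with a little preload, and pressed in 5 mm take roughly 2, 5 and 7.5 N; full travel takes 6 to 20 N
- jar: small jar, blue cap, 40 mm diameter, 60 mm high, loose, between two mounts; origin under its centre
- loupe: black stand loupe, 40 mm diameter, 42 mm high, loose, between two mounts; origin under its centre
- brush: flat brush 200 mm long lying loose at the robot's left of the mounts; origin near its middle
- spatula: palette knife 215 mm long lying loose beyond the mounts; origin near its middle
- dish: white dish of loose-looking tesserae, 92 mm diameter, 28 mm high, beyond the mounts; origin under its centre
- fragment: mosaic fragment 60 x 90 x 22 mm lying loose beyond the mounts; origin under its centre
- camera: black camera, body 125 wide x 75 mm high with a lens, standing loose to the robot's right of the mounts; origin under its body
- flask: bottle with blue cap, 60 mm diameter, about 115 mm high, standing loose to the robot's left of the mounts; origin under its centre
Things that resemble listed ones, but are neither listed nor needed, are in the scene too. What is shaped like the mount_left but purple is not meant.

How it is judged:
On the way, in this order (a step that is already met when the one before it is completed fails the run):
1. the left mount's pad has been pressed in at least 3 mm with the fingers (((horizontal distance between spring_1 and mount_left below 0.03 m and value of joint spring_1 above 0.003 m and contact force between the fingers and spring_1 above 0.3 N) or (horizontal distance between spring_2 and mount_left below 0.03 m and value of joint spring_2 above 0.003 m and contact force between the fingers and spring_2 above 0.3 N) or (horizontal distance between spring_3 and mount_left below 0.03 m and value of joint spring_3 above 0.003 m and contact force between the fingers and spring_3 above 0.3 N))), for 0.1 s.
2. the middle mount's pad has been pressed in at least 3 mm with the fingers (((horizontal distance between spring_1 and mount_middle below 0.03 m and value of joint spring_1 above 0.003 m and contact force between the fingers and spring_1 above 0.3 N) or (horizontal distance between spring_2 and mount_middle below 0.03 m and value of joint spring_2 above 0.003 m and contact force between the fingers and spring_2 above 0.3 N) or (horizontal distance between spring_3 and mount_middle below 0.03 m and value of joint spring_3 above 0.003 m and contact force between the fingers and spring_3 above 0.3 N))), for 0.1 s.
3. the right mount's pad has been pressed in at least 3 mm with the fingers (((horizontal distance between spring_1 and mount_right below 0.03 m and value of joint spring_1 above 0.003 m and contact force between the fingers and spring_1 above 0.3 N) or (horizontal distance between spring_2 and mount_right below 0.03 m and value of joint spring_2 above 0.003 m and contact force between the fingers and spring_2 above 0.3 N) or (horizontal distance between spring_3 and mount_right below 0.03 m and value of joint spring_3 above 0.003 m and contact force between the fingers and spring_3 above 0.3 N))), for 0.1 s.
4. the softest mount's tag has been pushed down flat (((horizontal distance between spring_2 and mount_left below 0.03 m and value of joint tag_left above 0.8 rad) or (horizontal distance between spring_2 and mount_middle below 0.03 m and value of joint tag_middle above 0.8 rad) or (horizontal distance between spring_2 and mount_right below 0.03 m and value of joint tag_right above 0.8 rad))), for 0.2 s.
At the end, for the whole second after the job is handed in: The tag of the mount with the softest spring is folded flat (at least 0.80 of 0.87 rad), the other two tags are still up (under 0.30 rad), all pads have sprung back, and no loose thing has moved more than 30 mm (((horizontal distance between spring_2 and mount_left below 0.03 m and value of joint tag_left above 0.8 rad and value of joint each of tag_middle, tag_right below 0.3 rad) or (horizontal distance between spring_2 and mount_middle below 0.03 m and value of joint tag_middle above 0.8 rad and value of joint each of tag_left, tag_right below 0.3 rad) or (horizontal distance between spring_2 and mount_right below 0.03 m and value of joint tag_right above 0.8 rad and value of joint each of tag_left, tag_middle below 0.3 rad)) and value of joint each of spring_1, spring_2, spring_3 below 0.001 m and distance of each of jar, loupe, brush, spatula, dish, fragment, camera, flask from where it was at the start of the episode below 0.03 m); the robot touches nothing.
It fails at once if the tag of a mount that is not the softest is pushed down ((not (horizontal distance between spring_2 and mount_left below 0.03 m) and value of joint tag_left above 0.45 rad) or (not (horizontal distance between spring_2 and mount_middle below 0.03 m) and value of joint tag_middle above 0.45 rad) or (not (horizontal distance between spring_2 and mount_right below 0.03 m) and value of joint tag_right above 0.45 rad)).
It fails at once if a pad or a mount is pressed with more than 30 N (contact force between the fingers and spring_1 above 30 N or contact force between the fingers and spring_2 above 30 N or contact force between the fingers and spring_3 above 30 N or contact force between the fingers and mount_left above 30 N or contact force between the fingers and mount_middle above 30 N or contact force between the fingers and mount_right above 30 N).
It fails at once if a loose thing on the bench is lifted more than 10 mm (height (world z) of any of jar, loupe, brush, spatula, dish, fragment, camera, flask above 0.01 m).
It fails at once if a loose thing on the bench is moved more than 30 mm or knocked over (distance of any of jar, loupe, brush, spatula, dish, fragment, camera, flask from where it was at the start of the episode above 0.03 m or angle between any of jar, loupe, dish, camera, flask's own z axis and vertical above 0.4 rad).
It also fails if it takes over 54 s, if anything falls off the work surface, if the arm or the gripper's body presses on something with over 40 N, if the wrist force passes 120 N, or if a joint passes its speed limit or range.

ROBOT

A 6-joint arm with a two-finger parallel gripper is mounted at the origin on the work surface. World frame = base frame: x ahead of the robot, y to its left, z up, the work surface at z = 0. Lengths are in m, angles in rad, forces in N, time in s.
With the tool pointing down it reaches from about 0.375 to 0.975 m from the base axis. Payload 3.8 kg.
Tool frame: the origin (TCP) lies midway between the tips of the shut fingers; the grasp point (between the pads) lies 19 mm behind it (env.grip_depth is the distance from the TCP to the grasp point, in m); z points along the fingers, y is the line along which they close (so a half turn about z gives the same grasp; the last joint's range is limited). The gripper opens to 85 mm and grips with 20 to 120 N. Pads are 22 mm wide; open, the fingers measure 114 mm over their backs; the gripper's body (76 mm by 85 mm) begins 54 mm behind the grasp point. The pads swing forward as they close: fully open they stand 13 mm farther back than shut.
Start: joints at [-1.31, 0.264, 1.604, -0, 1.274, -0.037], TCP at [0.198, -0.645, 0.231] pointing down, gripper open.
Joint ranges: [-2.63, 2.63], [-0.94, 2.18], [0.31, 2.57], [-1.31, 4.45], [0, 2.66], [-2.55, 2.55]. Speed limits (rad/s): [2.57, 2.57, 3.14, 3.14, 3.14, 3.14].

INTERFACE

Orientations are given as a rotation vector (axis times angle).
In Python, from plant import env gives the robot as it stands. Calls block until the motion is done:
- env.move_to(position, orientation): joint-space move of the TCP to a pose.
- env.move_l(position, ori=None, velocity=0.15, threshold=None): straight line of the TCP; ori=None keeps the orientation; velocity is the mean speed in m/s. With threshold (N) it stops when the force on the tool has changed by that much, and returns True; else False.
- env.set_joints(angles): joint-space move.
- env.command_gripper(opening, squeeze=None): finger opening in m; squeeze is the grip in N (None keeps the last); returns when the fingers have stopped.
- env.pause(seconds).
- env.solve_ik(position, orientation): joint angles nearest the present ones, or None.
- env.observe(): the state.
- env.grab_frame(name): name is "scene" or "top" or "wrist"; returns the picture (420x560x3 uint8, red, green, blue); there is no depth.
- env.camera_params(name): a dict with "intrinsics" (3x3 intrinsics, pixels), "k1" (the pictures are not rectified: a ray, as slopes to the right and down, at radius r is drawn at 1 + k1 r^2 times it, then the intrinsics apply), "T" (4x4, takes a point from camera to world coordinates); the wrist camera has in their place "tool_from_camera" (4x4, takes a point from camera to tool coordinates, whose origin is the TCP and whose axes are the flange's). Camera axes: x right, y down, z forward; pixel columns grow to the right and rows downward; lengths in m; the calibration is good to about 2 mm. A picture is of the moment at which its call begins: read the wrist's pose just before it. camera_params takes no time and is no camera call.
A pose or a line that the arm cannot do raises env.PlanningError and nothing moves.
- env.job_done(): hands the job in; it is judged then, once.
The state is a dict: "clock": time; "joint_pos": joint angles; "qd": joint speeds; "tau": joint torques, N m; "ee_pos": TCP position; "tool_rot": TCP orientation; "force": force on the tool from outside, world axes, zero at the start; "ft_torque": the same for the moment, N m; "width": finger opening in m; "grasp_force": force on a finger pad.
Only numpy, scipy, OpenCV 4.12 (cv2) and the standard library are available. Lean on these libraries where they do the work, as an engineer would, in place of code of your own. Each camera call takes 0.05 s, during which the arm holds its last target. There are 200 camera calls.

## Working session

There is one attempt and no reset: what is moved stays moved. The work goes in short steps, each a Python script; the robot and the scene stay as the last script left them, time stands still between calls to the robot, and variables do not carry over. Pictures are saved under pics/ and viewed, at most 10 in all, crops included, and the job is handed in when it is done.

```bash
mkdir -p pics
python3 - <<'E'
from plant import env
import cv2
for n in("top","scene"):
    f=env.grab_frame(n); cv2.imwrite(f"pics/{n}0.png",cv2.resize(f[:,:,::-1],(800,600),interpolation=cv2.INTER_CUBIC))
    p=env.camera_params(n); print(n,p)
s=env.observe();print(s["clock"],s["tool_rot"],s["force"],s["width"])
E
```

```text
top {'intrinsics': array([[466.77542833,   0.        , 267.94686384],
       [  0.        , 466.77542833, 203.00775631],
       [  0.        ,   0.        ,   1.        ]]), 'k1': -0.14032282799333617, 'T': array([[-0.0080395 , -0.97723858,  0.21199085,  0.25023479],
       [-0.99996592,  0.00745845, -0.00354043,  0.01829004],
       [ 0.00187872, -0.21201209, -0.97726524,  1.28457297],
       [ 0.        ,  0.        ,  0.        ,  1.        ]])}
scene {'intrinsics': array([[423.08937982,   0.        , 276.4808592 ],
       [  0.        , 423.08937982, 203.14373838],
       [  0.        ,   0.        ,   1.        ]]), 'k1': 0.012485290833611355, 'T': array([[ 0.32340751,  0.6498411 , -0.68783293,  1.31724992],
       [ 0.9462488 , -0.22559916,  0.23177192, -0.25892592],
       [-0.00455961, -0.72581786, -0.68787182,  0.8616034 ],
       [ 0.        ,  0.        ,  0.        ,  1.        ]])}
0.1 [-3.10482121e+00 -4.65794259e-01  3.49201353e-04] [ 0.08440638  0.10559059 -0.1165159 ] 0.08553738641258382
```

View pics/top0.png

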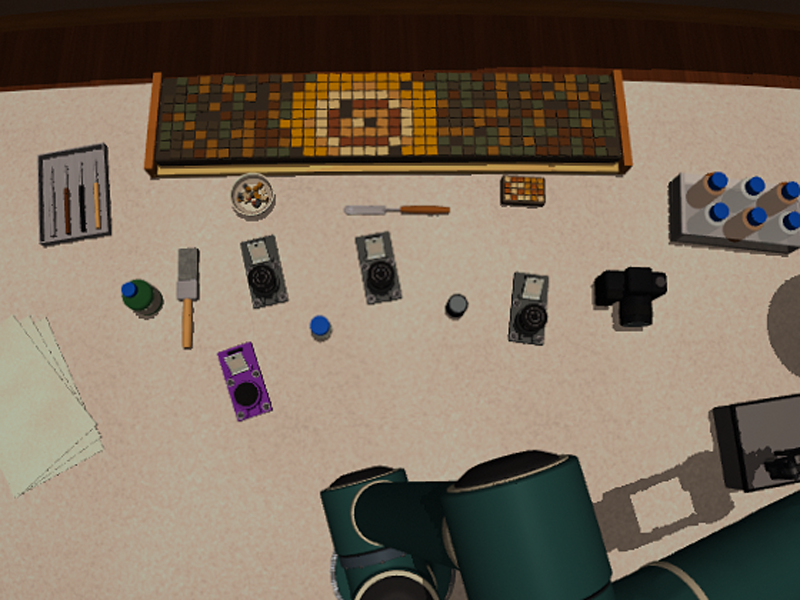

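View pics/scene0.png

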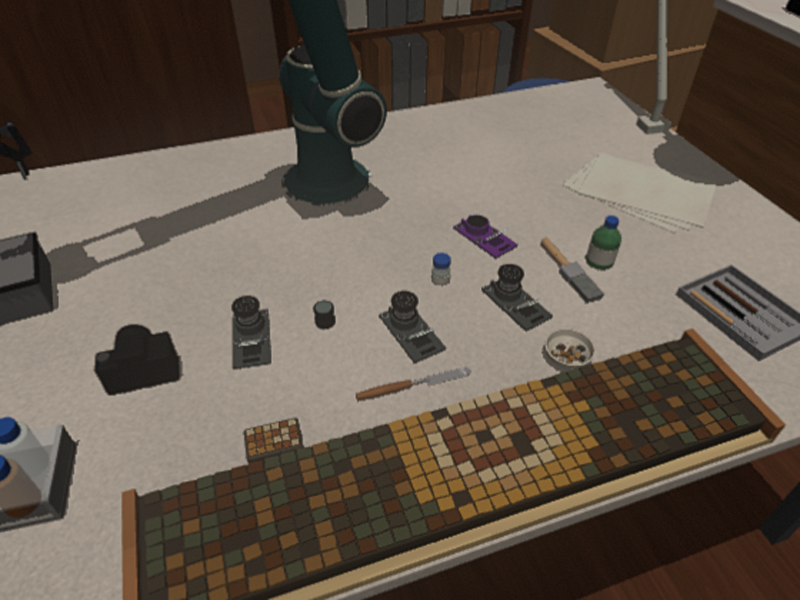

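The top view shows the grey mounts' pads at about (263,277), (380,274) and (533,319), with tags further out in +x. The purple decoy is at (245,390). Next I'll zoom in for pixel picks.

```bash
cat > h.py <<'E'
import numpy as np, cv2
from plant import env
def ray(name,uv):
    p=env.camera_params(name);K=p["intrinsics"]
    d=np.array([(uv[0]-K[0,2])/K[0,0],(uv[1]-K[1,2])/K[1,1]]);x=d.copy()
    for _ in range(20): x=d/(1+p["k1"]*(x@x))
    T=p["T"];return T[:3,3],T[:3,:3]@np.r_[x,1]
def at(name,uv,z):
    o,d=ray(name,uv);return o+d*(z-o[2])/d[2]
def crop(f,x0,y0,w,h,s):
    return cv2.resize(f[y0:y0+h,x0:x0+w,::-1],None,fx=s,fy=s,interpolation=cv2.INTER_CUBIC)
E
python3 - <<'E'
from h import *
f=cv2.imread("pics/top0.png") 
t=env.grab_frame("top");s=env.grab_frame("scene")
a=[crop(t,x,y,44,60,6) for x,y in((162,160),(244,158),(350,185))]
b=[crop(s,x,y,52,60,5) for x,y in((335,180),(262,200),(155,202))]
a=np.hstack(a);b=np.hstack(b);b=cv2.copyMakeBorder(b,0,0,0,max(0,a.shape[1]-b.shape[1]),0)[:,:a.shape[1]]
cv2.imwrite("pics/z.png",np.clip(np.vstack([a,b])[:600]*1.6,0,255))
cv2.imwrite("pics/z.png",cv2.resize(cv2.imread("pics/z.png"),None,fx=.9,fy=.9) if 0 else cv2.imread("pics/z.png"))
print(a.shape,b.shape)
E
```

```text
(360, 792, 3) (300, 792, 3)[ WARN:0@2.673] global loadsave.cpp:1063 imwrite_ Unsupported depth image for selected encoder is fallbacked to CV_8U.
```

View pics/z.png

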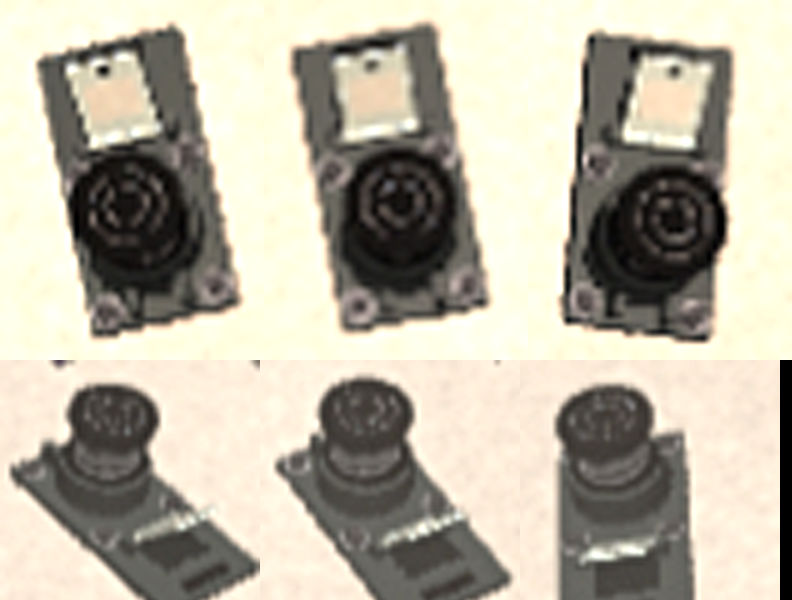

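```bash
cat >> h.py <<'E'
TP=dict(left=((162,160,0),(127,203),[(40,60),(180,28),(240,302),(95,335)]),
 middle=((244,158,264),(400,202),[(294,47),(432,25),(488,302),(343,330)]),
 right=((350,185,528),(676,218),[(592,35),(732,48),(712,340),(563,320)]))
SP=dict(left=(357.4,190),middle=(283.2,209),right=(172,212.6))
E
python3 - <<'E'
from h import *
for k,((x,y,o),p,c) in TP.items():
    g=lambda q:(x+(q[0]-o)/6-.4,y+q[1]/6-.4)
    P=at("top",g(p),.066); C=np.array([at("top",g(q),.008)[:2] for q in c])
    d=(C[0]+C[1]-C[2]-C[3])/2; L=np.linalg.norm(d); d/=L; m=C.mean(0)-.028*d
    print(k,"pad top",P[:2].round(4),"scene",at("scene",SP[k],.066)[:2].round(4),"from plate",m.round(4),"L",L.round(4),"yaw",np.arctan2(d[1],d[0]).round(3))
E
```

```text
left pad top [0.5427 0.2432] scene [0.5456 0.2423] from plate [0.5407 0.2426] L 0.1373 yaw 0.232
middle pad top [0.5469 0.0181] scene [0.5493 0.0188] from plate [0.5468 0.0184] L 0.1381 yaw 0.173
right pad top [ 0.4634 -0.2697] scene [ 0.4649 -0.2666] from plate [ 0.462  -0.2682] L 0.1383 yaw -0.137
```

```bash
cat >> h.py <<'E'
M=dict(left=(.543,.2427,.232),middle=(.5473,.0184,.173),right=(.4635,-.268,-.137))
def ori(y): return np.pi*np.array([np.cos(y/2),np.sin(y/2),0])
def fz(n=5):
    v=[]
    for _ in range(n): env.pause(.04); v.append(env.observe()["force"][2])
    return np.mean(v)
def press(k):
    x,y,w=M[k]
    env.move_to([x,y,.15],ori(w)); env.move_l([x,y,.078],velocity=.1); env.pause(.2); f0=fz()
    hit=env.move_l([x,y,.058],velocity=.02,threshold=.8); z=env.observe()["ee_pos"][2]
    fc=fz()-f0; zt=.061
    if z>zt: env.move_l([x,y,zt],velocity=.02,threshold=12)
    env.pause(.2); s=env.observe()
    print(k,"hit",hit,"contact z %.4f f %.2f"%(z,fc),"pressed z %.4f f %.2f"%(s["ee_pos"][2],fz()-f0),s["ee_pos"][:2]-[x,y],flush=True)
    env.move_l([x,y,.15],velocity=.12); print("t",env.observe()["clock"])
E
python3 - <<'E'
from h import *
env.command_gripper(0)
press("left")
E
```

```text
left hit True contact z 0.0646 f 1.79 pressed z 0.0611 f 4.70 [-2.12394001e-04 -7.49132651e-05]
t 8.0833
```

Run:
```python
from h import *
press("middle"); press("right")
```

```text
middle hit True contact z 0.0651 f 2.60 pressed z 0.0614 f 7.14 [-1.41444392e-04  8.95884189e-06]
t 12.775
right hit True contact z 0.0633 f 0.98 pressed z 0.0610 f 1.99 [-1.16469589e-04  6.72380188e-05]
t 17.675
```

Run:
```python
from h import *
x,y,w=M["right"]; p=np.array([x+.067*np.cos(w),y+.067*np.sin(w)])
env.move_l([*p,.15],velocity=.12); env.move_l([*p,.07],velocity=.1); env.pause(.2); f0=fz()
h=env.move_l([*p,.0135],velocity=.03,threshold=9); s=env.observe(); print(h,s["ee_pos"],fz()-f0)
env.pause(.3); env.move_l([*p,.2],velocity=.12)
q=p-[.12,0]; env.move_l([*q,.25],velocity=.2)
t=env.grab_frame("top");sc=env.grab_frame("scene")
cv2.imwrite("pics/end.png",np.hstack([crop(t,340,175,70,80,5),crop(sc,140,195,80,80,5)])); print(env.observe()["clock"])
```

```text
False [ 0.53007213 -0.27724742  0.01448519] 5.601116510618461
24.8917
```

View pics/end.png

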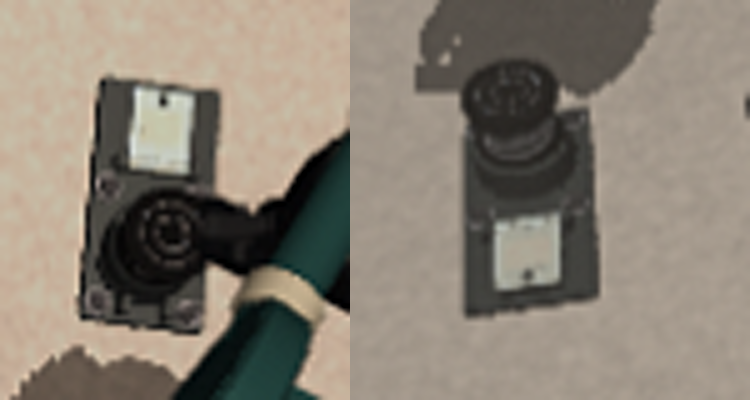

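The right tag lies flat at (160,130) in the top crop and (527,252) in the scene crop. The pad is up and the hand is clear, and the push bottomed out at z = 14.5 mm.

```bash
python3 -c "
from plant import env
print(env.job_done())"
```

```text
the job is handed in; nothing more can be done
None
```

The right mount has the soft spring: about 2.0 N at 5 mm, against 4.7 N left and 7.1 N middle. I folded its tag flat, never touched the other two tags, drew the hand clear and handed the job in at about 25 s; no verdict came back.

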